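# Load the filter press and tighten it to the first click

## Task

Take the filter cassette by its upright tab and push it into the press, tapered end first, until it clicks home past the sprung balls. Then swing the torque lever clockwise (seen from above) until its clutch clicks for the first time, stop there without pushing on past the click, and let go. Leave the rack, bottle, beaker and jar where they stand.

Things in the scene. Friction and masses are not known exactly. Their poses are not given: they have to be found in the camera images.
- press: Bench filter press, fixed. Origin: slot centre at table height, under the vertical screw axis. +x is the push-in direction, z up. Base plate 12 mm thick, 136 mm wide, x = -120 to +80 mm; the cassette slides on its top. Grey bridge at x = -25 to +25 mm, 130 mm wide, underside 73, top 95 mm over the table. Cassette home: its centre over this origin, axes matching.
- slot_mouth (a point): Mouth of the press's slot, on the plate's top, at x = -88 mm of the press (same axes). Guide rails, 36 mm high over the table: 99 mm apart here, narrowing to 75 mm at x = -55 mm, then parallel to +55 mm; back stop at +51.5 mm. At x = 0 a sprung steel ball stands out of each rail; passing them takes a push of some 5 to 15 N.
- cassette_center (a point): Loose steel filter cassette, 0.3 to 0.5 kg, lying flat: body 100 (x) x 70 (y) x 22 mm high, leading corners at +x tapered, a notch half-way along each long side. This point: centre of the body, 11 mm over its underside; +x points to the leading end, which enters the press first, away from the tab.
- cassette_tab (a point): The cassette's upright grey grip tab, on a neck 115 mm behind the body centre (at -x). Tab 32 mm along x, 14 mm thick along y, from 16 to 62 mm over the cassette's underside; this point on its middle, 45 mm over the underside. Neck below: 24 mm wide, top at 16 mm, ends 133 mm behind the body centre. Same axes as cassette_center.
- lever_knob (a point): Middle of the round upright grey knob on the end of the steel torque lever: 22 mm diameter, from 139 to 193 mm over the table, this point 166 mm; lever bar below at 129 to 139 mm. Swings level about the press's screw axis at 105 mm radius; starts 0.5 to 1.7 rad counter-clockwise (from above) of the press's x axis; tightens clockwise.
- lever_hub (a point): The lever's hub on the screw axis, on a round clutch housing of 74 mm. To the click the lever turns roughly 1 to 2 rad, how far is not known beforehand. The force at the knob grows from about 4 N to about 10 N (up to 13), then drops to near nothing within 15 mm of travel: the click. Once past that, the lever slides on by itself when let go, some 35 mm, and rests in the next notch.
- torque_lever (a joint): Clutch angle (rad) between lever and screw, growing clockwise: 0 to 0.1 while the screw turns along, over the click at about 0.2, about 0.5 (0.48 to 0.56) at rest in the notch after the first click. Let go between 0.3 and 0.6 it settles there. Forcing it above 0.66 starts a second click: the screw is overtightened. The screw stays where it is left.
- tube_rack: White test tube rack with capped tubes, bystander, 200 (x) x 50 x 78 mm high; origin at the centre of its underside.
- reagent_bottle: Amber bottle, bystander, 68 mm in diameter, 165 mm high; origin at the centre of its underside.
- beaker: Glass beaker, bystander, 76 mm in diameter, 100 mm high; origin at the centre of its underside.
- jar: White jar, bystander, 72 mm in diameter, 100 mm high; origin at the centre of its underside.
Not all that is in view belongs to the job. What is shaped like the part that bears cassette_center but yellow is not meant.

How it is judged:
By the outcome, as a careful person would: the job done as asked, in the order asked, and still so for the second after the job is handed in, with the robot touching nothing.
It also fails if it takes over 64 s, if anything falls off the work surface, if the arm or the gripper's body presses on something with over 40 N, if the wrist force passes 120 N, or if a joint passes its speed limit or range.

## Robot

A 6-joint arm with a two-finger parallel gripper is mounted at the origin on the work surface. World frame = base frame: x ahead of the robot, y to its left, z up, the work surface at z = 0. Lengths are in m, angles in degrees, forces in N, time in s.
With the tool pointing down it reaches from about 0.375 to 0.9 m from the base axis. Payload 3.1 kg.
Tool frame: the origin (TCP) lies midway between the tips of the shut fingers; the grasp point (between the pads) lies 19 mm behind it; y points along the fingers, z is the direction in which the jaws open and shut, and the axes are right-handed (so a half turn about y gives the same grasp; the last joint's range is limited). The gripper opens to 85 mm and grips with 20 to 120 N. Pads are 22 mm wide; open, the fingers measure 114 mm over their backs; the gripper's body (76 mm by 85 mm) begins 54 mm behind the grasp point. The pads swing forward as they close: fully open they stand 13 mm farther back than shut.
Start: joints at [58.642, 30.224, 82.088, -0, 67.689, -10.227], TCP at [0.225, 0.583, 0.231] pointing down, gripper open.
Joint ranges: [-176.69, 176.69], [-43.24, 126.21], [12.49, 139.97], [-82, 262], [0, 151.66], [-163.58, 163.58]. Speed limits (degrees/s): [159.86, 159.86, 180, 180, 180, 180].

## Interface

Orientations are given as a 3x3 rotation matrix whose columns are the frame's x, y, z axes.
In Python, from station import r gives the robot as it stands.
- The arm moves only by the shell command python3 -m creep 'ROWS' [OPENING]. ROWS is JSON, a list of rows, each an object with "travel": the shift along the tool's x, y, z in m, a list of three; "twist": the turn about the tool's y in rad. A call has 1 to 12 rows; each row is the pose to reach, as a shift and turn from the pose commanded when the call began, along the tool's axes at that moment; what a row does not reach only later rows make up. A row lasts 1/12 s, in which the tool goes at most 41.7 mm and 7.16 degrees, less where a joint would pass 70% of its speed; a pose out of reach is approached as far as the arm can. A call with a gripper value outside its range is refused whole. OPENING is the closure, from -1 (fully open) to 1 (shut), set as the call begins (- or left out, the last holds). The fingers move at their own pace and stop on an object; the grip force is fixed at half the most. Time passes only in rows, so rows that repeat a pose let the fingers close. It gives the time, the measured TCP pose, the force and the opening at its end, in the units of the state.
- r.get_state(): the state, without advancing time (a new reading comes with each control period).
- r.read_camera(name): name is "scene" or "top" or "wrist"; returns the picture (400x640x3 uint8, blue, green, red); there is no depth.
- r.camera_model(name): a dict with "K" (3x3 intrinsics, pixels), "T" (4x4, takes a point from camera to world coordinates). Camera axes: x right, y down, z forward; pixel columns grow to the right and rows downward; lengths in m; the calibration is good to about 2 mm. A picture is of the moment at which its call begins: read the wrist's pose just before it. camera_model takes no time and is no camera call; for the wrist camera it gives the pose at the moment of the call.
- r.hand_in(): hands the job in, once; it reports no verdict.
The state is a dict: "time": time; "joint_pos": joint angles; "joint_vel": joint speeds; "joint_efforts": joint torques, N m; "tool_pos": TCP position; "tcp_rot": TCP orientation; "ft_force": force on the tool from outside, world axes, zero at the start; "ft_torque": the same for the moment, N m; "width": finger opening in m.
Only numpy, scipy, OpenCV 4.12 (cv2) and the standard library are available. Lean on these libraries where they do the work, as an engineer would, in place of code of your own. Each camera call takes 0.05 s, during which the arm holds its last target. There are 200 camera calls.

## Working session

There is one attempt and no reset: what is moved stays moved. The work goes in short steps, Python scripts to look and compute and a shell command to move; the robot and the scene stay as the last step left them, time stands still between calls to the robot, and variables do not carry over. Pictures are saved under pics/ and viewed, about 8 in all and at most 12, crops included, and the job is handed in when it is done.

```bash
ls; mkdir -p pics; python3 - <<'E'
from station import r
import cv2,numpy as np
s=r.get_state();print(s)
a=r.read_camera("scene");b=r.read_camera("top")
cv2.imwrite("pics/scene.png",a);cv2.imwrite("pics/top.png",b)
for n in("scene","top"):
    m=r.camera_model(n);print(n,np.round(m["K"],1).tolist(),np.round(m["T"],3).tolist())
E
```

```text
pics
{'time': 0.0, 'joint_pos': array([ 5.86428531e+01,  3.02793020e+01,  8.21583929e+01,  8.60870970e-04,
        6.76917081e+01, -1.02265764e+01]), 'joint_vel': array([ 0.06903858, -0.06667834, -0.01869367, -0.03759791,  0.03738568,
       -0.02022486]), 'joint_efforts': array([-6.57737655e-04, -4.42355525e+01, -1.78024542e+01, -1.26807813e-04,
        8.38401873e-03,  2.91549163e-06]), 'tool_pos': array([0.22487599, 0.58234361, 0.23031891]), 'tcp_rot': array([[ 9.32759016e-01, -1.18713192e-03,  3.60498556e-01],
       [-3.60500272e-01, -1.92139657e-03,  9.32757129e-01],
       [-4.14645071e-04, -9.99997449e-01, -2.22016135e-03]]), 'ft_force': array([-0.00659386, -0.53699136, -0.33570752]), 'ft_torque': array([0.00408858, 0.0165621 , 0.01609918]), 'width': 0.0851331308616805}
scene [[372.9, 0.0, 314.8], [0.0, 372.9, 202.5], [0.0, 0.0, 1.0]] [[0.812, 0.337, -0.477, 1.191], [0.584, -0.45, 0.676, -0.697], [0.013, -0.827, -0.562, 0.835], [0.0, 0.0, 0.0, 1.0]]
top [[392.2, 0.0, 330.0], [0.0, 392.2, 200.9], [0.0, 0.0, 1.0]] [[0.058, -0.972, 0.227, 0.353], [-0.998, -0.056, 0.015, 0.119], [-0.002, -0.227, -0.974, 1.153], [0.0, 0.0, 0.0, 1.0]]
```

View pics/top.png

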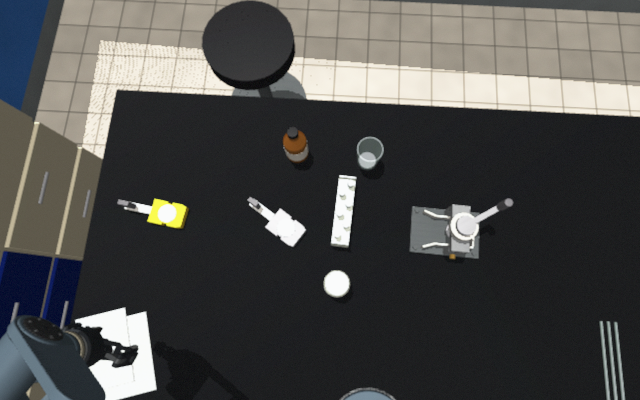

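View pics/scene.png

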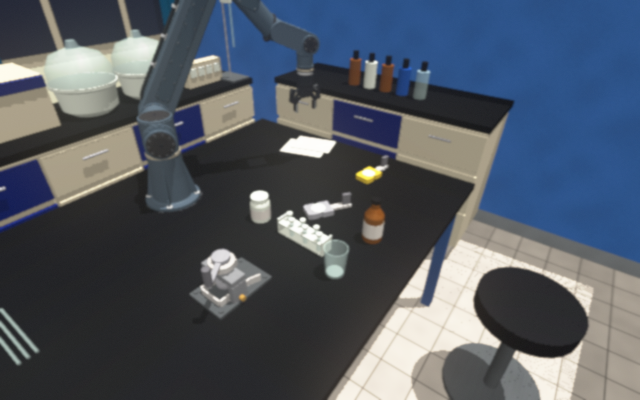

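Scene contents: the wanted cassette is the white/grey body at top (287,227) with its tab at (254,203), or scene (318,210). The yellow decoy is at top (167,213). Other whitish things are the jar (337,284), the rack (343,212), paper (118,352) and the press (445,232). The knob is at about (508,203). Next: close crop and ray casts.

```bash
cat > h.py <<'E'
import numpy as np,cv2
from station import r
def ray(cam,uv,z,T=None):
    m=r.camera_model(cam);K=np.array(m["K"]);T=np.array(m["T"]) if T is None else T
    d=T[:3,:3]@np.linalg.inv(K)@np.array([uv[0],uv[1],1.]);o=T[:3,3]
    return o+d*(z-o[2])/d[2]
def proj(cam,p,T=None):
    m=r.camera_model(cam);K=np.array(m["K"]);T=np.array(m["T"]) if T is None else T
    q=K@(T[:3,:3].T@(np.array(p)-T[:3,3]));return q[:2]/q[2]
E
python3 - <<'E'
from h import *
b=cv2.imread("pics/top.png")
a=cv2.resize(b[180:260,235:315],None,fx=5,fy=5,interpolation=cv2.INTER_CUBIC)
c=cv2.resize(b[180:280,400:520],None,fx=4,fy=4,interpolation=cv2.INTER_CUBIC)
o=np.zeros((400,880,3),np.uint8);o[:,:400]=a;o[:,400:]=c[:400];cv2.imwrite("pics/crop.png",cv2.resize(o,(792,360)))
g=cv2.cvtColor(b,cv2.COLOR_BGR2HSV);m=((g[...,2]>150)&(g[...,1]<60)).astype(np.uint8)
n,l,s,cc=cv2.connectedComponentsWithStats(m)
for i in range(1,n):
    if 20<s[i,4]<3000 and s[i,1]>100: print(s[i],cc[i].round(1),cv2.minAreaRect(np.argwhere(l==i)[:,::-1].astype(np.float32)))
for n,uv,z in [("cass",(287,227),.022),("tab",(254,201),.062),("plateL",(411,232),.012),("plateR",(480,232),.012),("hub",(466,226),.139),("knob",(508,202),.193),("rack a",(347,177),.078),("rack b",(341,246),.078),("jar",(337,284),.1),("beaker",(370,150),.1),("bottle",(294,132),.165)]:
    print(n,ray("top",uv,z).round(3))
E
```

```text
[   5  111   63  136 1020] [ 35.8 154.2] ((35.647003173828125, 179.41494750976562), (30.102262496948242, 143.82322692871094), 13.54793930053711)
[359 152  18  16 217] [366.8 159.6] ((367.5, 159.5), (17.0, 15.0), 0.0)
[ 331  175   25   71 1252] [343.2 210.1] ((343.1402587890625, 209.73780822753906), (18.331634521484375, 69.68228912353516), 6.340191841125488)
[ 248  197   58   50 1031] [280.5 223.6] ((273.5, 218.50003051757812), (64.19999694824219, 24.60000228881836), 36.86989974975586)
[118 200  10   5  29] [122.6 202.2] ((122.55769348144531, 202.21153259277344), (9.021342277526855, 2.941741943359375), 11.309932708740234)
[506 200   6   5  27] [508.4 201.9] ((508.5, 202.0), (4.0, 5.0), 90.0)
[124 202  28  12 160] [141.  207.9] ((137.69024658203125, 207.1121826171875), (26.819726943969727, 8.590693473815918), 12.094757080078125)
[158 204  18  19 267] [166.5 212.9] ((166.5, 213.0), (18.0, 17.0), 90.0)
[ 450  204   48   48 1083] [466.3 225.6] ((472.9649353027344, 228.23643493652344), (46.37602233886719, 46.51871871948242), 2.726310968399048)
[424 209  26   9  80] [435.4 214.2] ((436.1037
[... 402 characters left out ...]
5), (77.41162872314453, 1.7065637111663818), 84.5596694946289)
[608 322   9  78 131] [612.  362.2] ((611.802001953125, 360.5198059082031), (77.41389465332031, 1.6915632486343384), 84.2894058227539)
[615 323   9  77 130] [619.2 361.6] ((619.24755859375, 360.97528076171875), (76.41885375976562, 1.6915627717971802), 84.2894058227539)
[347 392  41   8 215] [367.3 396.5] ((367.0, 395.5), (40.0, 7.0), -0.0)
cass [0.532 0.257 0.022]
tab [0.595 0.352 0.062]
plateL [ 0.539 -0.106  0.012]
plateR [ 0.551 -0.308  0.012]
hub [ 0.543 -0.225  0.139]
knob [ 0.6   -0.313  0.193]
rack a [0.677 0.091 0.078]
rack b [0.479 0.098 0.078]
jar [0.376 0.103 0.1  ]
beaker [0.754 0.03  0.1  ]
bottle [0.769 0.242 0.165]
```

View pics/crop.png

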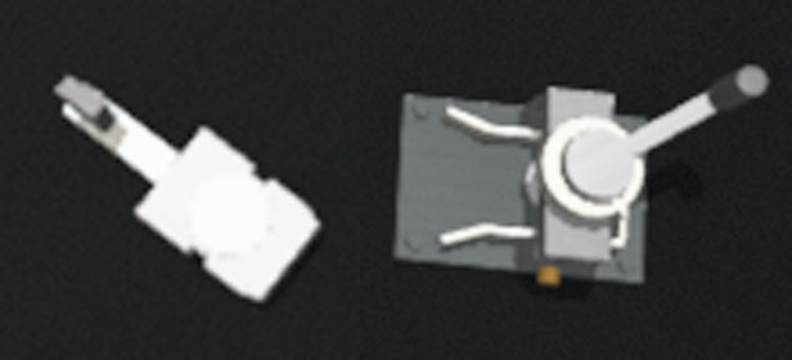

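The crop confirms a white cassette with a grey tab at its upper-left end and tapered corners at lower right. The tab-to-body distance comes out at 0.114 m against 0.115 given. Moving above the tab with the jaws across it.

```bash
python3 -m creep '[{"travel":[0.036,0,-0.007],"twist":0.12},{"travel":[0.072,0,-0.014],"twist":0.24},{"travel":[0.108,0,-0.02],"twist":0.36},{"travel":[0.144,0,-0.027],"twist":0.48},{"travel":[0.18,0,-0.034],"twist":0.6},{"travel":[0.216,0,-0.041],"twist":0.72},{"travel":[0.252,0,-0.048],"twist":0.84},{"travel":[0.288,0,-0.054],"twist":0.96},{"travel":[0.324,0,-0.061],"twist":1.08},{"travel":[0.36,0,-0.068],"twist":1.2},{"travel":[0.396,0,-0.075],"twist":1.32},{"travel":[0.428,0,-0.081],"twist":1.44}]'
python3 -m creep '[{"travel":[0,0,0],"twist":0.12},{"travel":[0,0,0],"twist":0.24},{"travel":[0,0,0],"twist":0.347},{"travel":[0,0,0],"twist":0.347},{"travel":[0,0,0],"twist":0.347}]'
python3 - <<'E'
from h import *
s=r.get_state();print(s["time"],s["tool_pos"].round(4),s["tcp_rot"].round(3).tolist(),s["joint_pos"].round(1))
T=np.array(r.camera_model("wrist")["T"]);print(T.round(3).tolist());np.save("T1.npy",T)
w=r.read_camera("wrist");cv2.imwrite("pics/w1.png",w)
E
```

```text
time: 1.1
tool_pos: [0.5969, 0.3513, 0.2307]
tcp_rot: [[-0.242, -0.001, 0.97], [-0.97, -0.001, -0.242], [0.001, -1.0, -0.001]]
ft_force: [0.4, 0.0, 0.2]
width: 0.0854
time: 1.52
tool_pos: [0.595, 0.353, 0.2307]
tcp_rot: [[-0.55, -0.001, 0.835], [-0.835, -0.0, -0.55], [0.001, -1.0, -0.001]]
ft_force: [-0.0, 0.0, -0.3]
width: 0.0855
1.5167 [0.595  0.353  0.2307] [[-0.55, -0.001, 0.835], [-0.835, -0.0, -0.55], [0.001, -1.0, -0.001]] [21.4 35.6 71.5 -0.  72.9 54.8]
[[0.835, -0.524, -0.168, 0.637], [-0.55, -0.796, -0.254, 0.419], [-0.001, 0.304, -0.953, 0.373], [0.0, 0.0, 0.0, 1.0]]
```

View pics/w1.png

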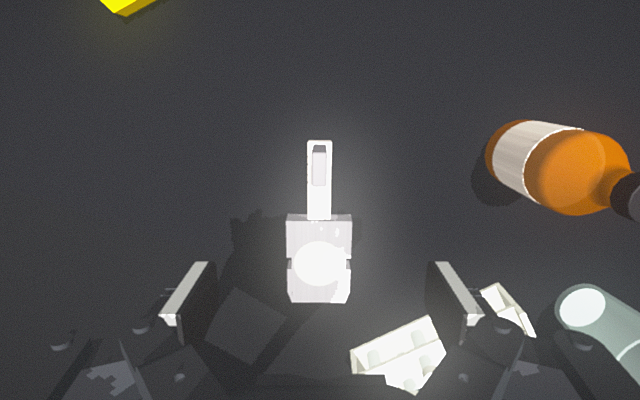

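The wrist view shows the tab top at about (319,165), the neck and body in line below it with the body centre near (319,262), and the jaws aligned with it. Measuring the pose precisely.

```bash
python3 - <<'E'
from h import *
w=cv2.imread("pics/w1.png");T=np.load("T1.npy")
cv2.imwrite("pics/w1c.png",cv2.resize(w[130:310,260:380],None,fx=3.3,fy=3.3,interpolation=cv2.INTER_CUBIC))
g=cv2.cvtColor(w,cv2.COLOR_BGR2GRAY)
for v in(190,205,225,240,290,298):
    row=g[v,260:380].astype(int);x=np.where(row>120)[0]+260;print(v,x.min(),x.max(),ray("wrist",((x.min()+x.max())/2,v),.022 if v>215 else .016,T).round(4))
col=g[130:320,340].astype(int);x=np.where(col>120)[0]+130;print("body rows",x.min(),x.max())
for v in(x.min(),x.max()):print(ray("wrist",(319,v),.022,T).round(4))
for z in(.062,):print(ray("wrist",(319.5,152),z,T).round(4),ray("wrist",(319.5,185),z,T).round(4))
p=T
print(proj("wrist",[.595,.353,.062],T))
E
```

```text
190 307 331 [0.5759 0.3302 0.016 ]
205 307 331 [0.5668 0.3164 0.016 ]
225 285 352 [0.5552 0.2997 0.022 ]
240 286 351 [0.5456 0.2853 0.022 ]
290 287 350 [0.5117 0.234  0.022 ]
298 290 347 [0.506  0.2253 0.022 ]
body rows 214 303
[0.5625 0.3098 0.022 ]
[0.5028 0.2195 0.022 ]
[0.6034 0.3704 0.062 ] [0.5868 0.3453 0.062 ]
[322.3729832  173.22998945]
```

View pics/w1c.png

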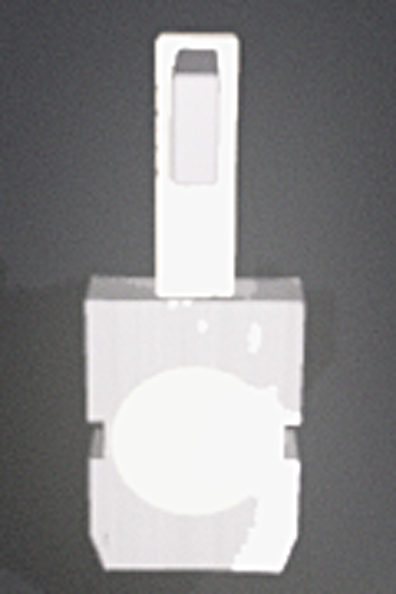

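```bash
python3 -m creep '[{"travel":[-0.004,0.02,-0.003],"twist":0},{"travel":[-0.004,0.05,-0.003],"twist":0},{"travel":[-0.004,0.08,-0.003],"twist":0},{"travel":[-0.004,0.11,-0.003],"twist":0},{"travel":[-0.004,0.14,-0.003],"twist":0},{"travel":[-0.004,0.165,-0.003],"twist":0},{"travel":[-0.004,0.185,-0.003],"twist":0},{"travel":[-0.004,0.197,-0.003],"twist":0},{"travel":[-0.004,0.202,-0.003],"twist":0},{"travel":[-0.004,0.202,-0.003],"twist":0},{"travel":[-0.004,0.202,-0.003],"twist":0}]'
python3 -m creep '[{"travel":[0,0,0],"twist":0},{"travel":[0,0,0],"twist":0},{"travel":[0,0,0],"twist":0},{"travel":[0,0,0],"twist":0},{"travel":[0,0,0],"twist":0},{"travel":[0,0,0],"twist":0},{"travel":[0,0,0],"twist":0},{"travel":[0,0,0],"twist":0},{"travel":[0,0,0],"twist":0},{"travel":[0,0,0],"twist":0}]' 1
python3 -m creep '[{"travel":[0,-0.005,0],"twist":0},{"travel":[0,-0.012,0],"twist":0},{"travel":[0,-0.02,0],"twist":0},{"travel":[0,-0.03,0],"twist":0},{"travel":[0,-0.03,0],"twist":0},{"travel":[0,-0.03,0],"twist":0}]'
python3 - <<'E'
from h import *
s=r.get_state();print(s["time"],s["tool_pos"].round(4),s["ft_torque"].round(2))
cv2.imwrite("pics/w2.png",r.read_camera("wrist"))
cv2.imwrite("pics/s2.png",r.read_camera("scene"))
a=cv2.imread("pics/w2.png");b=cv2.resize(cv2.imread("pics/s2.png")[140:270,240:400],None,fx=2,fy=2)
o=np.zeros((400,760,3),np.uint8);o[:260,440:]=b;o[:,:440]=a[:,100:540];cv2.imwrite("pics/c2.png",o)
E
```

```text
time: 2.48
tool_pos: [0.5957, 0.3585, 0.0302]
tcp_rot: [[-0.552, 0.002, 0.834], [-0.834, 0.001, -0.552], [-0.001, -1.0, 0.001]]
ft_force: [0.4, 0.1, 1.2]
width: 0.0854
time: 3.32
tool_pos: [0.5952, 0.3582, 0.0297]
tcp_rot: [[-0.552, 0.001, 0.834], [-0.834, 0.0, -0.552], [-0.0, -1.0, 0.0]]
ft_force: [-0.3, 0.8, 3.7]
width: 0.0131
time: 3.82
tool_pos: [0.5958, 0.3584, 0.0605]
tcp_rot: [[-0.552, 0.002, 0.834], [-0.834, 0.001, -0.552], [-0.002, -1.0, 0.001]]
ft_force: [-0.3, -0.2, -5.6]
width: 0.0133
3.8167 [0.5958 0.3584 0.0605] [ 0.38 -0.27  0.  ]
```

View pics/c2.png

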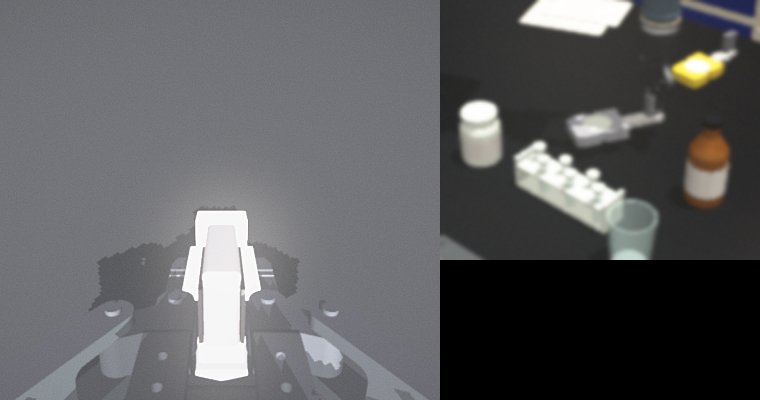

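Lifted; the torque of 0.47 Nm fits a 0.4 kg cassette hanging from the tab. Lifting on and checking for sag.

```bash
python3 -m creep '[{"travel":[0,-0.008,0],"twist":0},{"travel":[0,-0.02,0],"twist":0},{"travel":[0,-0.035,0],"twist":0},{"travel":[0,-0.055,0],"twist":0},{"travel":[0,-0.075,0],"twist":0},{"travel":[0,-0.095,0],"twist":0},{"travel":[0,-0.11,0],"twist":0},{"travel":[0,-0.12,0],"twist":0},{"travel":[0,-0.125,0],"twist":0},{"travel":[0,-0.125,0],"twist":0},{"travel":[0,-0.125,0],"twist":0}]'
python3 - <<'E'
from h import *
s=r.get_state();print(s["time"],s["tool_pos"].round(4),s["ft_torque"].round(2))
t=r.read_camera("top");b=r.read_camera("scene")
cv2.imwrite("pics/t3.png",t);cv2.imwrite("pics/s3.png",b)
def cr(im,c,w,h,f):
    u,v=np.array(c).astype(int);o=im[max(0,v-h):v+h,max(0,u-w):u+w];o=cv2.convertScaleAbs(o,alpha=1.5,beta=30);return cv2.resize(o,(int(2*w*f),int(2*h*f)),interpolation=cv2.INTER_CUBIC)
cass=[.53,.26,.16]
print(proj("scene",cass),proj("top",cass))
cv2.imwrite("pics/c3.png",np.hstack([cr(b,proj("scene",cass),70,60,2.8),cr(t,proj("top",cass),70,60,2.8)]))
E
```

```text
time: 4.83
tool_pos: [0.5946, 0.358, 0.184]
tcp_rot: [[-0.552, -0.001, 0.834], [-0.834, -0.0, -0.552], [0.001, -1.0, -0.001]]
ft_force: [-1.1, -1.0, -5.7]
width: 0.0131
4.8333 [0.5946 0.358  0.184 ] [ 0.4  -0.23 -0.03]
[318.50299902 176.14698436] [279.85579173 218.7980044 ]
```

View pics/c3.png

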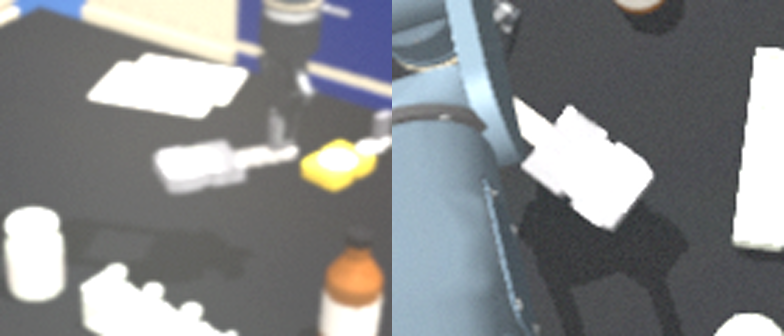

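The cassette is held practically level, its body at crop (200,165) and (590,170), clear of everything. Now the press pose from the first top picture.

```bash
python3 - <<'E'
from h import *
b=cv2.imread("pics/top.png");s=cv2.imread("pics/scene.png")
g=cv2.cvtColor(b,cv2.COLOR_BGR2GRAY)
for v in(210,220,232,240,250):print(v,g[v,404:420].tolist(),g[v,472:486].tolist())
for u in(415,425,435,440):print(u,g[200:212,u].tolist(),g[246:262,u].tolist())
# subpixel edges by half-level crossing
def cross(a,o,lev=45,rise=True):
    a=a.astype(float)
    for i in range(len(a)-1):
        if (a[i]<lev<=a[i+1]) if rise else (a[i]>=lev>a[i+1]): return o+i+(lev-a[i])/(a[i+1]-a[i])
L=np.array([[cross(g[v,402:420],402),v] for v in range(212,249,3)]);
U=np.array([[u,cross(g[198:216,u],198)] for u in range(416,440,3)])
D=np.array([[u,cross(g[246:266,u],246,rise=False)] for u in range(414,448,3)])
R=np.array([[cross(g[v,470:490],470,rise=False),v] for v in range(236,257,3)])
from math import *
W={}
for n,e in zip("LUDR",(L,U,D,R)):
    P=np.array([ray("top",p,.012)[:2] for p in e if p[0] and p[1]]);c=P.mean(0)
    d=np.linalg.svd(P-c)[2][0];res=np.abs((P-c)@[-d[1],d[0]]).max()
    W[n]=(c,d);print(n,c.round(4),degrees(atan2(d[1],d[0])),res.round(4))
# rails: white strips at z .036, parallel part
for (x0,x1,y0,y1) in((424,458,206,224),(420,458,236,252)):
    for u in range(x0,x1,4):
        col=g[y0:y1,u].astype(float);k=np.where(col>150)[0]
        if len(k):print(u,y0+k.min(),y0+k.max(),ray("top",(u,y0+k.mean()),.036)[:2].round(4))
E
```

```text
210 [31, 29, 30, 31, 28, 30, 31, 46, 96, 118, 103, 104, 120, 120, 116, 116] [33, 30, 30, 29, 29, 28, 29, 30, 29, 29, 27, 27, 30, 26]
220 [32, 28, 31, 32, 32, 32, 34, 92, 119, 119, 120, 118, 118, 118, 119, 117] [226, 225, 222, 222, 221, 221, 221, 219, 194, 159, 114, 45, 29, 30]
232 [31, 27, 29, 30, 32, 32, 70, 107, 121, 119, 118, 119, 120, 117, 118, 121] [213, 197, 235, 250, 244, 194, 78, 42, 16, 18, 20, 18, 18, 21]
240 [30, 31, 32, 30, 29, 34, 90, 118, 117, 118, 117, 118, 117, 116, 116, 118] [148, 196, 167, 118, 116, 115, 96, 50, 32, 29, 29, 26, 29, 27]
250 [30, 29, 28, 28, 32, 68, 106, 121, 120, 119, 113, 107, 112, 118, 119, 119] [117, 118, 117, 117, 116, 116, 91, 43, 31, 28, 29, 27, 26, 29]
415 [30, 29, 29, 31, 28, 30, 75, 106, 116, 113, 104, 100] [121, 120, 121, 100, 107, 114, 75, 32, 28, 30, 31, 30, 30, 32, 29, 27]
425 [30, 30, 32, 30, 31, 30, 29, 98, 119, 159, 238, 232] [236, 154, 75, 92, 115, 118, 115, 77, 27, 32, 32, 31, 26, 31, 28, 33]
435 [32, 30, 28, 30, 29, 28, 28, 30, 99, 120, 117, 117] [78, 91, 111, 118, 121, 120, 119, 118, 75, 29, 31, 30, 30, 29, 32, 31]
440 [30, 29, 29, 30, 32, 25, 30, 32, 36, 98, 119, 116] [85, 76, 105, 116, 120, 120, 120, 120, 90, 38, 27, 29, 28, 30, 32, 33]
L [ 0.5453 -0.1022] 177.7691387522412 0.0007
U [ 0.6186 -0.1516] -91.95830452015535 0.0008
D [ 0.4785 -0.1635] 88.12672659723145 0.0008
R [ 0.5128 -0.3046] 175.906342669695 0.0005
424 210 211 [ 0.6008 -0.1387]
428 211 213 [ 0.597  -0.1503]
432 212 215 [ 0.5932 -0.1619]
436 214 216 [ 0.5894 -0.1735]
440 215 217 [ 0.5872 -0.185 ]
444 215 217 [ 0.5878 -0.1966]
448 216 217 [ 0.587  -0.2081]
452 218 223 [ 0.5759 -0.2195]
456 206 222 [ 0.5958 -0.2314]
424 244 247 [ 0.4988 -0.1391]
428 243 246 [ 0.5023 -0.1504]
432 242 245 [ 0.5059 -0.1618]
436 242 244 [ 0.508  -0.1732]
440 243 245 [ 0.5058 -0.1846]
444 243 245 [ 0.5064 -0.196 ]
452 239 250 [ 0.5063 -0.2187]
456 236 250 [ 0.5055 -0.23  ]
```

Press: origin at about (0.547, -0.2245), push direction about -91.9°. The plate comes out at 200 mm by about 138 mm, as given. Carrying the cassette to just above the mouth, over the rack.

```bash
python3 -m creep '[{"travel":[0.006,0,0.003],"twist":-0.01},{"travel":[0.024,0,0.012],"twist":-0.04},{"travel":[0.054,0,0.027],"twist":-0.1},{"travel":[0.09,0,0.045],"twist":-0.16},{"travel":[0.126,0,0.064],"twist":-0.23},{"travel":[0.162,0,0.082],"twist":-0.29},{"travel":[0.198,0,0.1],"twist":-0.36},{"travel":[0.234,0,0.118],"twist":-0.42},{"travel":[0.265,0,0.134],"twist":-0.48},{"travel":[0.286,0,0.144],"twist":-0.52},{"travel":[0.299,0,0.151],"twist":-0.545},{"travel":[0.3036,0,0.1532],"twist":-0.552}]'
python3 -m creep '[{"travel":[0,0,0],"twist":0},{"travel":[0,0,0],"twist":0},{"travel":[0,0,0],"twist":0}]'
python3 - <<'E'
from h import *
s=r.get_state();print(s["time"],s["tool_pos"].round(4),s["ft_torque"].round(2),s["joint_pos"].round(1))
t=r.read_camera("top");b=r.read_camera("scene")
cv2.imwrite("pics/t4.png",t);cv2.imwrite("pics/s4.png",b)
def cr(im,c,w,h,f):
    u,v=np.array(c).astype(int);o=im[max(0,v-h):v+h,max(0,u-w):u+w];o=cv2.convertScaleAbs(o,alpha=1.3,beta=20);return cv2.resize(o,(int(2*w*f),int(2*h*f)),interpolation=cv2.INTER_CUBIC)
c=[.55,-.15,.1];print(proj("scene",c),proj("top",c))
cv2.imwrite("pics/c4.png",np.hstack([cr(b,proj("scene",c),85,80,2.3),cr(t,proj("top",c),85,80,2.3)]))
E
```

```text
time: 5.93
tool_pos: [0.5539, 0.0175, 0.1837]
tcp_rot: [[-0.035, -0.003, 0.999], [-0.999, -0.0, -0.035], [0.0, -1.0, -0.003]]
ft_force: [-0.3, -0.1, -4.1]
width: 0.0129
time: 6.18
tool_pos: [0.5548, 0.0216, 0.1841]
tcp_rot: [[-0.032, -0.001, 0.999], [-0.999, 0.001, -0.032], [-0.001, -1.0, -0.001]]
ft_force: [0.0, -1.1, -5.0]
width: 0.0133
6.1833 [0.5548 0.0216 0.1841] [ 0.51 -0.03 -0.03] [-9.3 28.4 94.9  0.  56.7 -7.5]
[242.64337225 252.47407376] [433.55044857 224.20601128]
```

View pics/c4.png

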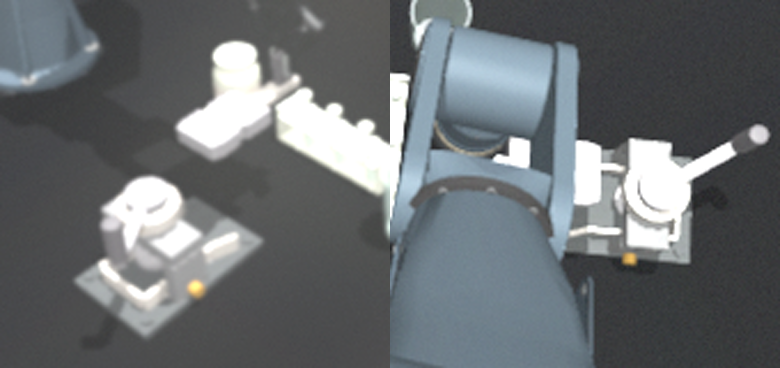

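```bash
python3 - <<'E'
from h import *
for v in(206.2,232.3):print(ray("top",(439,v),.174).round(4))
E
python3 -m creep '[{"travel":[0,0.01,0],"twist":0},{"travel":[0,0.03,0],"twist":0},{"travel":[0,0.05,0],"twist":0},{"travel":[0,0.07,0],"twist":0},{"travel":[0,0.09,0],"twist":0},{"travel":[0,0.105,0],"twist":0},{"travel":[0,0.115,0],"twist":0},{"travel":[0,0.12,0],"twist":0},{"travel":[0,0.12,0],"twist":0},{"travel":[0,0.12,0],"twist":0}]'
python3 - <<'E'
from h import *
s=r.get_state();print(s["time"],s["tool_pos"].round(4),s["ft_force"].round(2),s["ft_torque"].round(2))
t=r.read_camera("top");b=r.read_camera("scene")
cv2.imwrite("pics/t5.png",t);cv2.imwrite("pics/s5.png",b)
def cr(im,c,w,h,f):
    u,v=np.array(c).astype(int);o=im[max(0,v-h):v+h,max(0,u-w):u+w];return cv2.resize(o,(int(2*w*f),int(2*h*f)),interpolation=cv2.INTER_CUBIC)
cv2.imwrite("pics/c5.png",np.hstack([cr(b,(260,270),65,60,3),cr(t,(440,230),65,60,3)]))
E
```

```text
[ 0.5837 -0.1451  0.174 ]
[ 0.5163 -0.1448  0.174 ]
time: 7.12
tool_pos: [0.5555, 0.0205, 0.0645]
tcp_rot: [[-0.033, 0.001, 0.999], [-0.999, -0.0, -0.033], [0.0, -1.0, 0.001]]
ft_force: [-0.0, -0.1, -4.5]
width: 0.0132
7.1167 [0.5555 0.0205 0.0645] [-0.02 -0.15 -4.55] [ 0.42 -0.01  0.05]
```

View pics/c5.png

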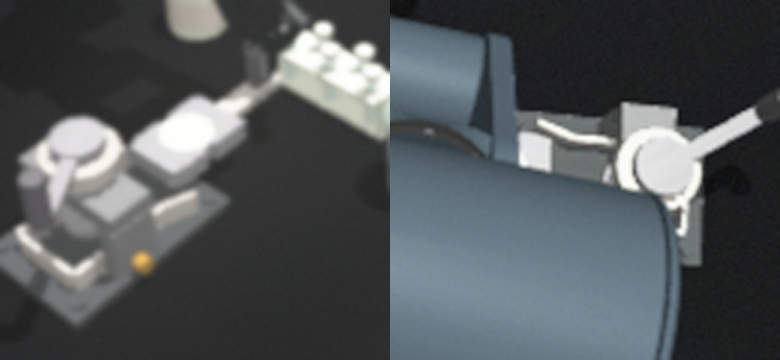

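Cassette front mid measured at (0.550, -0.145) against the slot axis at 0.5494, so it is laterally aligned. Setting down, then sliding in.

```bash
python3 -m creep '[{"travel":[0,0.006,0],"twist":0},{"travel":[0,0.012,0],"twist":0},{"travel":[0,0.016,0],"twist":0},{"travel":[0,0.019,0],"twist":0},{"travel":[0,0.021,0],"twist":0},{"travel":[0,0.022,0],"twist":0},{"travel":[0,0.022,0],"twist":0}]'
python3 -m creep '[{"travel":[0.004,0,0],"twist":0},{"travel":[0.01,0,0],"twist":0},{"travel":[0.016,0,0],"twist":0},{"travel":[0.022,0,0],"twist":0},{"travel":[0.028,0,0],"twist":0},{"travel":[0.034,0,0],"twist":0},{"travel":[0.04,0,0],"twist":0},{"travel":[0.045,0,0],"twist":0},{"travel":[0.05,0,0],"twist":0},{"travel":[0.05,0,0],"twist":0}]'
```

```text
time: 7.8
tool_pos: [0.5549, 0.0204, 0.0422]
tcp_rot: [[-0.033, -0.0, 0.999], [-0.999, -0.0, -0.033], [0.0, -1.0, -0.0]]
ft_force: [-0.4, -0.3, -3.5]
width: 0.0131
time: 8.63
tool_pos: [0.5536, -0.0308, 0.0423]
tcp_rot: [[-0.034, 0.0, 0.999], [-0.999, -0.001, -0.034], [0.001, -1.0, 0.0]]
ft_force: [0.1, -0.4, -4.1]
width: 0.0135
```

```bash
python3 -m creep '[{"travel":[0.004,0,0],"twist":0},{"travel":[0.008,0,0],"twist":0},{"travel":[0.012,0,0],"twist":0},{"travel":[0.016,0,0],"twist":0},{"travel":[0.02,0,0],"twist":0},{"travel":[0.024,0,0],"twist":0},{"travel":[0.028,0,0],"twist":0},{"travel":[0.032,0,0],"twist":0},{"travel":[0.036,0,0],"twist":0},{"travel":[0.04,0,0],"twist":0}]'
python3 -m creep '[{"travel":[0.004,0,0],"twist":0},{"travel":[0.008,0,0],"twist":0},{"travel":[0.012,0,0],"twist":0},{"travel":[0.016,0,0],"twist":0},{"travel":[0.02,0,0],"twist":0},{"travel":[0.024,0,0],"twist":0},{"travel":[0.027,0,0],"twist":0},{"travel":[0.03,0,0],"twist":0}]'
```

```text
time: 9.47
tool_pos: [0.5513, -0.068, 0.0424]
tcp_rot: [[-0.034, -0.002, 0.999], [-0.999, 0.003, -0.034], [-0.003, -1.0, -0.002]]
ft_force: [-0.7, 9.1, 0.4]
width: 0.0132
time: 10.13
tool_pos: [0.5503, -0.0985, 0.0423]
tcp_rot: [[-0.033, -0.002, 0.999], [-0.999, 0.002, -0.033], [-0.002, -1.0, -0.002]]
ft_force: [-0.5, 6.5, -0.6]
width: 0.013
```

```bash
python3 -m creep '[{"travel":[0.002,0,0],"twist":0},{"travel":[0.004,0,0],"twist":0},{"travel":[0.006,0,0],"twist":0}]'
python3 -m creep '[{"travel":[0.0015,0,0],"twist":0},{"travel":[0.003,0,0],"twist":0}]'
python3 -m creep '[{"travel":[0.001,0,0],"twist":0},{"travel":[0.002,0,0],"twist":0}]'
```

```text
time: 10.38
tool_pos: [0.5505, -0.1056, 0.0423]
tcp_rot: [[-0.033, -0.001, 0.999], [-0.999, -0.0, -0.033], [0.0, -1.0, -0.001]]
ft_force: [-2.5, -0.2, -3.9]
width: 0.0129
time: 10.55
tool_pos: [0.5508, -0.109, 0.0422]
tcp_rot: [[-0.033, -0.0, 0.999], [-0.999, -0.0, -0.033], [0.0, -1.0, -0.0]]
ft_force: [-1.3, 3.5, -2.4]
width: 0.0129
time: 10.72
tool_pos: [0.5506, -0.1093, 0.0423]
tcp_rot: [[-0.034, -0.0, 0.999], [-0.999, 0.002, -0.034], [-0.002, -1.0, -0.0]]
ft_force: [1.4, 10.1, -0.5]
width: 0.0134
```

```bash
python3 -m creep '[{"travel":[0.001,0,0],"twist":0},{"travel":[0.002,0,0],"twist":0},{"travel":[0.002,0,0],"twist":0}]'
```

```text
time: 10.97
tool_pos: [0.5505, -0.1094, 0.0425]
tcp_rot: [[-0.034, -0.0, 0.999], [-0.999, 0.004, -0.034], [-0.004, -1.0, -0.001]]
ft_force: [2.1, 13.0, -0.1]
width: 0.0134
```

```bash
python3 -m creep '[{"travel":[-0.002,0,0],"twist":0},{"travel":[-0.004,0,0],"twist":0},{"travel":[-0.004,0,0],"twist":0}]'
python3 -m creep '[{"travel":[0,0,0],"twist":0},{"travel":[0,0,0],"twist":0},{"travel":[0,0,0],"twist":0},{"travel":[0,0,0],"twist":0},{"travel":[0,0,0],"twist":0}]' 0
python3 -m creep '[{"travel":[0,-0.01,0],"twist":0},{"travel":[0,-0.03,0],"twist":0},{"travel":[0,-0.06,0],"twist":0},{"travel":[0,-0.09,0],"twist":0},{"travel":[0,-0.12,0],"twist":0},{"travel":[0,-0.15,0],"twist":0},{"travel":[0,-0.18,0],"twist":0},{"travel":[0,-0.2,0],"twist":0},{"travel":[0,-0.21,0],"twist":0},{"travel":[0,-0.21,0],"twist":0},{"travel":[0,-0.21,0],"twist":0}]'
python3 - <<'E'
from h import *
s=r.get_state();print(s["time"],s["tool_pos"].round(4),s["joint_pos"].round(1))
T=np.array(r.camera_model("wrist")["T"]);np.save("T6.npy",T);print(T.round(3).tolist())
w=r.read_camera("wrist");t=r.read_camera("top");b=r.read_camera("scene")
for n,i in(("w6",w),("t6",t),("s6",b)):cv2.imwrite(f"pics/{n}.png",i)
for n,p in(("knob",[.6,-.313,.193]),):print(n,proj("wrist",p,T))
sc=cv2.resize(b[210:320,180:280],(364,400),interpolation=cv2.INTER_CUBIC)
cv2.imwrite("pics/c6.png",np.hstack([w[:,100:536],sc]))
E
```

```text
time: 11.22
tool_pos: [0.5511, -0.1086, 0.0423]
tcp_rot: [[-0.032, 0.001, 0.999], [-0.999, -0.001, -0.032], [0.001, -1.0, 0.001]]
ft_force: [-0.7, 1.6, -3.1]
width: 0.0133
time: 11.63
tool_pos: [0.5512, -0.109, 0.0426]
tcp_rot: [[-0.033, 0.001, 0.999], [-0.999, -0.001, -0.033], [0.001, -1.0, 0.001]]
ft_force: [-0.3, -0.8, -0.1]
width: 0.0429
time: 12.55
tool_pos: [0.5504, -0.1084, 0.2523]
tcp_rot: [[-0.033, 0.0, 0.999], [-0.999, -0.0, -0.033], [0.0, -1.0, 0.0]]
ft_force: [0.2, -0.4, -0.3]
width: 0.0429
12.55 [ 0.5504 -0.1084  0.2523] [-22.6  23.9  90.   -0.   66.1 -20.7]
[[0.999, -0.032, -0.01, 0.552], [-0.033, -0.952, -0.303, -0.03], [0.0, 0.303, -0.953, 0.394], [0.0, 0.0, 0.0, 1.0]]
knob [394.67046114 462.56147642]
```

View pics/c6.png

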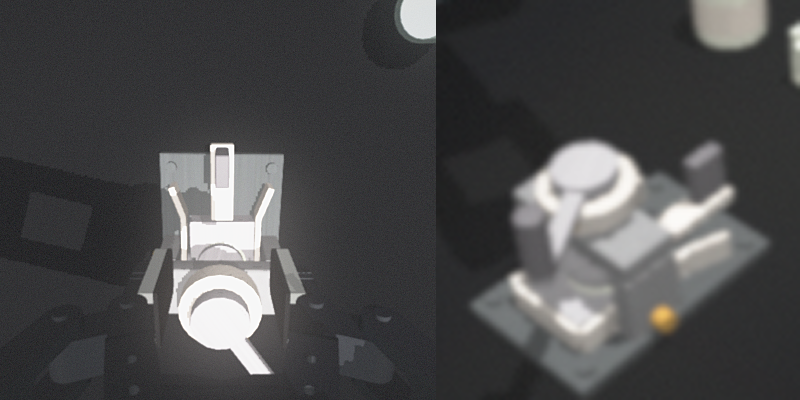

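```bash
python3 - <<'E'
from h import *
T=np.load("T6.npy");w=cv2.imread("pics/w6.png");g=cv2.cvtColor(w,cv2.COLOR_BGR2GRAY)
print(g[136:160,321].tolist(),g[146:160,290].tolist())
a=ray("wrist",(290,153),.012,T);b=ray("wrist",(321,143.5),.028,T);print("plate",a.round(4),"neck end",b.round(4),"diff",((b-a)@[.0332,.9994,0]).round(4))
t1=ray("wrist",(322,153),.074,T);t2=ray("wrist",(322,187),.074,T);print("tab top",t1.round(4),t2.round(4))
for n,uv,z in(("housing L",(277,300),.11),("housing R",(362,300),.11)):print(n,ray("wrist",uv,z,T).round(4))
t=cv2.imread("pics/t6.png");gt=cv2.cvtColor(t,cv2.COLOR_BGR2GRAY)
m=(gt[195:210,500:516]>110);ys,xs=np.where(m);print("knob top px",xs.mean()+500,ys.mean()+195,m.sum())
k=ray("top",(xs.mean()+500,ys.mean()+195),.193);print(k.round(4))
for p in([.6,-.313,.193],k,[.547,-.2245,.139]):print("scene",proj("scene",p),"top",proj("top",p))
s=cv2.imread("pics/s6.png");t=cv2.imread("pics/t6.png")
cv2.imwrite("pics/c7.png",np.hstack([cv2.resize(s[245:305,190:250],(400,400),interpolation=cv2.INTER_CUBIC),cv2.resize(t[195:255,440:520],(400,400),interpolation=cv2.INTER_CUBIC)]))
E
```

```text
[63, 64, 63, 62, 63, 62, 83, 154, 223, 255, 255, 179, 103, 103, 108, 106, 109, 113, 104, 158, 192, 217, 221, 218] [70, 64, 64, 65, 66, 72, 84, 116, 148, 162, 162, 165, 162, 161]
plate [ 0.5163 -0.102   0.012 ] neck end [ 0.5502 -0.0902  0.028 ] diff 0.0129
tab top [ 0.5511 -0.0913  0.074 ] [ 0.55   -0.1233  0.074 ]
housing L [ 0.5054 -0.2197  0.11  ]
housing R [ 0.5836 -0.2223  0.11  ]
knob top px 513.574074074074 203.09259259259258 54
[ 0.598  -0.3267  0.193 ]
scene [205.69345526 268.23793855] top [508.05837194 202.01593524]
scene [200.67794624 271.13419285] top [513.57407407 203.09259259]
scene [220.97949789 256.03139252] top [465.88794742 224.4416524 ]
```

View pics/c7.png

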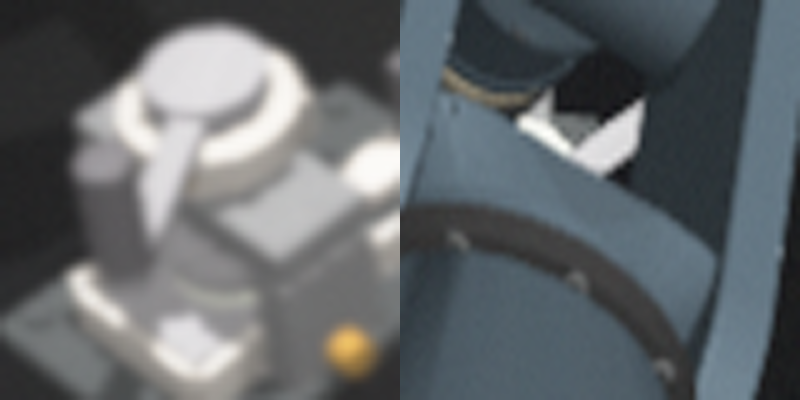

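The cassette is home: the neck end stands 12.9 mm behind the plate edge (13 expected), and the tab centre at y=-0.107 matches too. In the scene crop the knob top is at (205,269), agreeing with the top-view estimate (0.600, -0.312) at a radius of 104 mm, 0.57 rad counter-clockwise of the press's x axis. Moving over the knob.

```bash
python3 -m creep '[{"travel":[0.012,0,0.003],"twist":-0.04},{"travel":[0.036,0,0.01],"twist":-0.1},{"travel":[0.066,0,0.018],"twist":-0.18},{"travel":[0.096,0,0.027],"twist":-0.27},{"travel":[0.126,0,0.035],"twist":-0.36},{"travel":[0.156,0,0.044],"twist":-0.45},{"travel":[0.18,0,0.05],"twist":-0.51},{"travel":[0.195,0,0.054],"twist":-0.55},{"travel":[0.202,0,0.056],"twist":-0.572},{"travel":[0.202,0,0.056],"twist":-0.572},{"travel":[0.202,0,0.056],"twist":-0.572}]' -0.3
python3 - <<'E'
from h import *
s=r.get_state();print(s["time"],s["tool_pos"].round(4),s["joint_pos"].round(1),s["width"])
T=np.array(r.camera_model("wrist")["T"]);w=r.read_camera("wrist");cv2.imwrite("pics/w8.png",w);np.save("T8.npy",T)
p=proj("wrist",[.6,-.312,.193],T);print(p,"tcp",proj("wrist",s["tool_pos"],T))
g=cv2.cvtColor(w,cv2.COLOR_BGR2GRAY)
for v in range(240,400,12):print(v,g[v,240:400:4].tolist())
E
```

```text
time: 13.62
tool_pos: [0.5994, -0.312, 0.2502]
tcp_rot: [[0.512, -0.003, 0.859], [-0.859, 0.003, 0.512], [-0.004, -1.0, -0.001]]
ft_force: [0.2, -0.1, 0.9]
width: 0.0555
13.6167 [ 0.5994 -0.312   0.2502] [-37.   33.3  72.8   0.   74.1 -67.8] 0.05550087208348629
[322.55209417 220.90512685] tcp [321.64440965 267.39720038]
240 [44, 45, 47, 47, 41, 43, 44, 38, 40, 43, 47, 45, 47, 48, 47, 45, 40, 45, 37, 39, 46, 42, 47, 41, 45, 46, 45, 40, 41, 44, 50, 48, 39, 41, 48, 44, 37, 38, 38, 43]
252 [107, 106, 107, 26, 40, 42, 41, 47, 43, 42, 48, 38, 48, 41, 43, 42, 50, 50, 47, 44, 39, 43, 46, 38, 48, 44, 46, 44, 47, 51, 48, 48, 44, 51, 48, 41, 44, 37, 61, 104]
264 [103, 107, 33, 31, 30, 39, 48, 41, 44, 45, 43, 42, 35, 44, 41, 40, 38, 32, 46, 39, 48, 42, 38, 45, 48, 52, 45, 40, 39, 41, 37, 47, 50, 41, 39, 38, 46, 32, 34, 33]
276 [77, 32, 27, 34, 31, 44, 39, 44, 47, 44, 44, 40, 44, 45, 47, 41, 45, 44, 41, 33, 44, 40, 45, 43, 42, 42, 43, 48, 44, 45, 43, 42, 50, 42, 48, 44, 40, 35, 22, 35]
288 [33, 35, 39, 35, 27, 36, 41, 46, 47, 43, 40, 47, 46, 46, 43, 35, 43, 42, 41, 43, 38, 45, 44, 42, 44, 46, 40,
[... 837 characters left out ...]
 45, 40, 38, 38, 41, 47, 37, 43, 38, 38]
360 [37, 41, 36, 44, 38, 35, 42, 41, 45, 35, 40, 40, 37, 47, 36, 47, 40, 43, 42, 39, 47, 43, 35, 34, 39, 42, 40, 35, 43, 41, 49, 49, 44, 40, 34, 38, 38, 34, 44, 34]
372 [38, 38, 39, 38, 39, 42, 42, 43, 32, 42, 43, 41, 36, 37, 40, 45, 43, 42, 43, 38, 43, 48, 35, 37, 46, 41, 35, 36, 40, 39, 41, 41, 43, 44, 34, 38, 33, 38, 37, 37]
384 [31, 36, 33, 35, 38, 38, 33, 35, 34, 39, 38, 31, 39, 43, 32, 37, 25, 32, 38, 39, 43, 35, 29, 31, 30, 23, 25, 35, 26, 37, 32, 33, 32, 33, 41, 35, 32, 29, 34, 28]
396 [35, 37, 35, 39, 40, 34, 37, 36, 40, 33, 34, 38, 31, 35, 36, 39, 32, 38, 34, 37, 30, 36, 39, 33, 40, 36, 31, 39, 43, 36, 39, 32, 37, 34, 30, 29, 32, 34, 30, 38]
```

```bash
python3 - <<'E'
from h import *
T=np.load("T8.npy");g=cv2.cvtColor(cv2.imread("pics/w8.png"),cv2.COLOR_BGR2GRAY)
m=((g>100)).astype(np.uint8);m[:,:295]=0;m[:,345:]=0;m[240:]=0
n,l,s,c=cv2.connectedComponentsWithStats(m)
for i in range(1,n):
    if s[i,4]>20:print(s[i],c[i].round(1))
for v in range(180,242,6):print(v,g[v,296:350:3].tolist())
E
```

```text
[ 295    0   50  187 8118] [319.9  82. ]
[304 206  33  31 778] [320.2 220.7]
180 [54, 54, 56, 54, 48, 214, 229, 230, 231, 236, 230, 225, 71, 57, 55, 55, 59, 59]
186 [47, 56, 57, 57, 48, 104, 77, 81, 77, 83, 78, 79, 55, 54, 49, 57, 52, 51]
192 [52, 53, 50, 51, 73, 77, 80, 78, 81, 75, 73, 74, 67, 56, 54, 56, 51, 44]
198 [50, 47, 47, 59, 74, 73, 75, 77, 79, 75, 77, 72, 69, 65, 53, 47, 51, 47]
204 [45, 48, 46, 65, 78, 77, 77, 80, 83, 77, 76, 76, 72, 68, 50, 51, 50, 54]
210 [51, 44, 36, 73, 88, 119, 118, 120, 118, 114, 114, 114, 90, 71, 51, 54, 45, 48]
216 [47, 47, 50, 101, 115, 116, 112, 115, 115, 115, 115, 111, 112, 106, 50, 46, 48, 47]
222 [47, 42, 52, 111, 110, 110, 111, 110, 113, 110, 109, 112, 114, 106, 50, 51, 43, 48]
228 [40, 42, 34, 79, 108, 107, 112, 113, 106, 105, 108, 111, 110, 99, 44, 42, 45, 47]
234 [43, 49, 44, 47, 42, 81, 107, 107, 110, 108, 109, 99, 46, 45, 45, 49, 45, 45]
240 [47, 46, 38, 47, 45, 44, 51, 49, 46, 47, 48, 42, 41, 47, 44, 41, 45, 49]
```

The knob shows up in the wrist camera at (320.2,220.7), predicted (322.5,220.9). Descending and gripping.

```bash
python3 -m creep '[{"travel":[0,0.015,-0.001],"twist":0},{"travel":[0,0.035,-0.001],"twist":0},{"travel":[0,0.055,-0.001],"twist":0},{"travel":[0,0.075,-0.001],"twist":0},{"travel":[0,0.088,-0.001],"twist":0},{"travel":[0,0.096,-0.001],"twist":0},{"travel":[0,0.1,-0.001],"twist":0},{"travel":[0,0.1,-0.001],"twist":0},{"travel":[0,0.1,-0.001],"twist":0}]'
python3 -m creep '[{"travel":[0,0,0],"twist":0},{"travel":[0,0,0],"twist":0},{"travel":[0,0,0],"twist":0},{"travel":[0,0,0],"twist":0},{"travel":[0,0,0],"twist":0},{"travel":[0,0,0],"twist":0},{"travel":[0,0,0],"twist":0},{"travel":[0,0,0],"twist":0}]' 1
```

```text
time: 14.42
tool_pos: [0.5997, -0.3126, 0.153]
tcp_rot: [[0.514, 0.001, 0.858], [-0.858, -0.001, 0.514], [0.001, -1.0, 0.0]]
ft_force: [0.6, -1.2, -0.4]
width: 0.0554
time: 15.08
tool_pos: [0.5997, -0.3135, 0.1531]
tcp_rot: [[0.513, 0.001, 0.858], [-0.858, -0.001, 0.513], [0.002, -1.0, 0.0]]
ft_force: [0.5, -3.2, 3.7]
width: 0.0205
```

```bash
python3 -m creep '[{"travel":[-0.0002,0,-0.0063],"twist":0.06},{"travel":[-0.0008,0,-0.0126],"twist":0.12},{"travel":[-0.0017,0,-0.0188],"twist":0.18},{"travel":[-0.003,0,-0.025],"twist":0.24},{"travel":[-0.0047,0,-0.031],"twist":0.3}]'
python3 -m creep '[{"travel":[-0.0002,0,-0.0063],"twist":0.06},{"travel":[-0.0008,0,-0.0126],"twist":0.12},{"travel":[-0.0017,0,-0.0188],"twist":0.18},{"travel":[-0.003,0,-0.025],"twist":0.24},{"travel":[-0.0047,0,-0.031],"twist":0.3}]'
```

```text
time: 15.5
tool_pos: [0.5719, -0.3252, 0.1532]
tcp_rot: [[0.235, 0.004, 0.972], [-0.972, -0.002, 0.235], [0.003, -1.0, 0.004]]
ft_force: [2.6, -0.2, 3.2]
width: 0.0206
time: 15.92
tool_pos: [0.541, -0.3286, 0.1533]
tcp_rot: [[-0.062, 0.005, 0.998], [-0.998, -0.003, -0.062], [0.003, -1.0, 0.005]]
ft_force: [2.6, -1.0, 3.3]
width: 0.0207
```

```bash
python3 -m creep '[{"travel":[-0.0002,0,-0.0063],"twist":0.06},{"travel":[-0.0008,0,-0.0126],"twist":0.12},{"travel":[-0.0017,0,-0.0188],"twist":0.18}]'
python3 -m creep '[{"travel":[-0.0001,0,-0.0042],"twist":0.04},{"travel":[-0.0003,0,-0.0084],"twist":0.08},{"travel":[-0.0008,0,-0.0126],"twist":0.12}]'
```

```text
time: 16.17
tool_pos: [0.5224, -0.3261, 0.1533]
tcp_rot: [[-0.24, 0.005, 0.971], [-0.971, -0.004, -0.24], [0.003, -1.0, 0.006]]
ft_force: [3.7, -1.8, 2.6]
width: 0.0206
time: 16.42
tool_pos: [0.5105, -0.3226, 0.1533]
tcp_rot: [[-0.353, 0.005, 0.935], [-0.935, -0.005, -0.353], [0.002, -1.0, 0.007]]
ft_force: [3.6, -2.4, 2.5]
width: 0.0208
```

```bash
python3 -m creep '[{"travel":[-0.0001,0,-0.0042],"twist":0.04},{"travel":[-0.0003,0,-0.0084],"twist":0.08},{"travel":[-0.0008,0,-0.0126],"twist":0.12}]'
python3 -m creep '[{"travel":[-0.0001,0,-0.0042],"twist":0.04},{"travel":[-0.0003,0,-0.0084],"twist":0.08}]'
```

```text
time: 16.67
tool_pos: [0.499, -0.3177, 0.1533]
tcp_rot: [[-0.463, 0.005, 0.887], [-0.887, -0.005, -0.463], [0.002, -1.0, 0.007]]
ft_force: [3.2, -3.1, 2.6]
width: 0.0206
time: 16.83
tool_pos: [0.4911, -0.3133, 0.1532]
tcp_rot: [[-0.533, 0.004, 0.846], [-0.846, -0.005, -0.533], [0.002, -1.0, 0.006]]
ft_force: [-0.1, -2.9, 3.3]
width: 0.0205
```

```bash
python3 -c "
from station import r
s=r.get_state();print(s['ft_force'].round(2),s['ft_torque'].round(3))"
python3 -m creep '[{"travel":[0,0,-0.0021],"twist":0.02}]'
python3 -c "
from station import r
s=r.get_state();print(s['ft_force'].round(2),s['ft_torque'].round(3))"
python3 -m creep '[{"travel":[0,0,-0.0021],"twist":0.02}]'
python3 -c "
from station import r
s=r.get_state();print(s['ft_force'].round(2),s['ft_torque'].round(3))"
```

```text
[-0.1  -2.95  3.27] [-0.426 -0.146  0.185]
time: 16.92
tool_pos: [0.4887, -0.3119, 0.1532]
tcp_rot: [[-0.55, 0.003, 0.835], [-0.835, -0.004, -0.55], [0.001, -1.0, 0.005]]
ft_force: [0.3, -4.0, 4.7]
width: 0.0206
[ 0.35 -4.05  4.67] [-0.52  -0.201  0.011]
time: 17.0
tool_pos: [0.4867, -0.3106, 0.1531]
tcp_rot: [[-0.567, 0.002, 0.824], [-0.824, -0.003, -0.567], [0.001, -1.0, 0.004]]
ft_force: [-0.4, -4.2, 4.9]
width: 0.0208
[-0.44 -4.2   4.94] [-0.61  -0.084 -0.051]
```

```bash
cat > f.py <<'E'
from h import *
s=r.get_state();R=s["tcp_rot"];F=s["ft_force"];p=s["tool_pos"]-[.5467,-.223,0]
print("tang %.2f rad %.2f Tz %.3f hubM %.3f radius %.4f ang %.3f"%(F@R[:,2],F@R[:,0],s["ft_torque"][2],p[0]*F[1]-p[1]*F[0]+s["ft_torque"][2],np.hypot(p[0],p[1]),np.arctan2(p[1],p[0])))
E
python3 f.py;for i in 1 ; do python3 -m creep '[{"travel":[0,0,-0.0021],"twist":0.02}]' >/dev/null; python3 f.py; done
python3 -m creep '[{"travel":[0,0,-0.0021],"twist":0.02}]' >/dev/null; python3 f.py
```

```text
tang 2.03 rad 3.72 Tz -0.051 hubM 0.162 radius 0.1061 ang -2.172
tang 2.17 rad 3.58 Tz -0.223 hubM 0.006 radius 0.1062 ang -2.195
tang 2.40 rad 3.91 Tz -0.298 hubM -0.043 radius 0.1062 ang -2.218
```

```bash
python3 -m creep '[{"travel":[0,0,-0.0021],"twist":0.02},{"travel":[-0.0001,0,-0.0042],"twist":0.04}]' >/dev/null; python3 f.py
python3 -m creep '[{"travel":[0,0,-0.0021],"twist":0.02}]' >/dev/null; python3 f.py
```

```text
tang 1.79 rad 3.67 Tz -0.345 hubM -0.154 radius 0.1063 ang -2.259
tang 1.02 rad 3.66 Tz -0.365 hubM -0.256 radius 0.1063 ang -2.279
```

The hub moment has gone from positive to clearly negative, so the clutch has clicked and is drawing the lever on. Letting go now.

```bash
python3 -m creep '[{"travel":[0,0,0],"twist":0},{"travel":[0,0,0],"twist":0},{"travel":[0,0,0],"twist":0},{"travel":[0,0,0],"twist":0},{"travel":[0,0,0],"twist":0},{"travel":[0,0,0],"twist":0},{"travel":[0,0,0],"twist":0},{"travel":[0,0,0],"twist":0},{"travel":[0,0,0],"twist":0},{"travel":[0,0,0],"twist":0}]' -1; python3 f.py
python3 - <<'E'
from h import *
T=np.array(r.camera_model("wrist")["T"]);np.save("T9.npy",T);w=r.read_camera("wrist");cv2.imwrite("pics/w9.png",w)
g=cv2.cvtColor(w,cv2.COLOR_BGR2GRAY)
s=r.get_state();print(s["time"],s["width"],proj("wrist",s["tool_pos"]+[0,0,.043],T))
for v in range(200,400,10):print(v,g[v,150:490:8].tolist())
E
```

```text
time: 18.25
tool_pos: [0.4776, -0.3028, 0.1523]
tcp_rot: [[-0.645, -0.0, 0.764], [-0.764, 0.0, -0.645], [-0.0, -1.0, -0.0]]
ft_force: [-0.7, 0.0, 0.1]
width: 0.0856
tang -0.57 rad 0.46 Tz 0.075 hubM 0.015 radius 0.1056 ang -2.284
18.3 0.08560558270843681 [324.22652894 329.34704679]
200 [42, 32, 28, 36, 35, 37, 40, 38, 37, 46, 35, 40, 46, 48, 47, 53, 214, 210, 220, 214, 53, 50, 54, 54, 43, 51, 46, 41, 43, 44, 39, 34, 35, 34, 33, 35, 40, 34, 39, 40, 24, 27, 33]
210 [43, 38, 37, 41, 39, 38, 33, 43, 42, 39, 34, 47, 47, 51, 46, 54, 214, 208, 214, 198, 46, 55, 48, 48, 51, 38, 43, 37, 40, 43, 37, 45, 38, 33, 30, 39, 26, 44, 43, 33, 41, 35, 36]
220 [34, 35, 34, 35, 28, 31, 27, 38, 38, 46, 39, 41, 47, 45, 49, 158, 215, 212, 204, 165, 51, 51, 52, 46, 43, 45, 29, 38, 40, 34, 35, 31, 36, 27, 39, 30, 43, 36, 42, 32, 32, 40, 42]
230 [31, 42, 42, 35, 39, 40, 38, 37, 37, 44, 29, 36, 38, 45, 41, 193, 210, 213, 208, 56, 48, 45, 43, 39, 34, 34, 38, 30, 35, 35, 33, 31, 35, 35, 26, 40, 35, 34, 33, 35, 42, 37, 35]
240 [34, 35, 40, 38, 31, 35, 39, 39, 48, 32, 29, 28, 37, 37, 71, 77, 81, 74, 78, 41, 49, 42,
[... 2062 characters left out ...]
, 34, 35, 30, 31, 30, 33, 31, 30, 31, 33, 33, 36, 29, 27, 31, 32, 28, 23, 25, 31, 32, 32, 34, 35, 35, 27, 33, 30, 30, 38, 20, 33, 37, 37, 33, 36, 31, 41, 41, 43, 37, 25]
370 [37, 34, 24, 35, 36, 35, 36, 36, 27, 39, 35, 34, 38, 34, 33, 39, 35, 35, 37, 37, 37, 35, 33, 37, 41, 29, 25, 29, 26, 31, 30, 37, 36, 33, 36, 41, 35, 33, 30, 39, 36, 40, 40]
380 [26, 37, 35, 37, 50, 41, 38, 32, 31, 37, 40, 26, 35, 36, 33, 15, 23, 33, 22, 27, 31, 31, 18, 42, 37, 33, 31, 31, 27, 31, 34, 36, 33, 27, 27, 31, 36, 27, 36, 45, 32, 36, 40]
390 [36, 34, 37, 40, 32, 30, 35, 36, 31, 27, 40, 18, 16, 25, 32, 31, 38, 30, 32, 25, 35, 34, 36, 29, 27, 34, 33, 33, 28, 26, 24, 27, 31, 34, 35, 36, 30, 36, 35, 28, 29, 36, 35]
```

The knob top now sits at about (264,322), some 24 mm clockwise of the jaw centre and clear of both pads: it slid on into the notch by itself. Rising straight up and moving off for the last check.

```bash
python3 -m creep '[{"travel":[0,-0.01,0],"twist":0},{"travel":[0,-0.03,0],"twist":0},{"travel":[0,-0.06,0],"twist":0},{"travel":[0,-0.09,0],"twist":0},{"travel":[0,-0.11,0],"twist":0},{"travel":[0,-0.12,0],"twist":0},{"travel":[0,-0.12,0],"twist":0}]'
python3 -m creep '[{"travel":[0.01,0,0],"twist":0},{"travel":[0.03,0,0],"twist":0},{"travel":[0.055,0,0],"twist":0},{"travel":[0.08,0,0],"twist":0},{"travel":[0.105,0,0],"twist":0},{"travel":[0.125,0,0],"twist":0},{"travel":[0.14,0,0],"twist":0},{"travel":[0.145,0,0],"twist":0},{"travel":[0.145,0,0],"twist":0}]'
python3 - <<'E'
from h import *
T=np.load("T9.npy");k=ray("wrist",(264,322),.193,T);p=k-[.5467,-.223,.193];print("knob after release",k.round(4),np.hypot(*p[:2]).round(4),np.arctan2(p[1],p[0]).round(3))
t=r.read_camera("top");b=r.read_camera("scene");cv2.imwrite("pics/t10.png",t);cv2.imwrite("pics/s10.png",b)
print(proj("scene",k),proj("top",k))
for n,z in(("top",0),):
    d=cv2.absdiff(t,cv2.imread("pics/top.png")).max(2)
    for nm,(u,v) in dict(rack=(343,212),bottle=(295,145),beaker=(369,153),jar=(337,284)).items():print(nm,d[v-18:v+18,u-12:u+12].mean().round(1))
cv2.imwrite("pics/c10.png",np.hstack([cv2.resize(b[140:320,180:400],(440,360)),cv2.resize(t[170:290,400:520],(360,360))]))
E
```

```text
time: 18.88
tool_pos: [0.4787, -0.3039, 0.2755]
tcp_rot: [[-0.645, 0.005, 0.764], [-0.764, -0.004, -0.645], [0.0, -1.0, 0.006]]
ft_force: [-0.1, -0.6, 0.5]
width: 0.0854
time: 19.63
tool_pos: [0.3824, -0.4141, 0.2705]
tcp_rot: [[-0.647, -0.002, 0.763], [-0.763, 0.003, -0.647], [-0.001, -1.0, -0.004]]
ft_force: [0.2, -0.1, -0.1]
width: 0.0853
knob after release [ 0.4629 -0.289   0.193 ] 0.1067 -2.475
[177.89110095 241.18248775] [500.64332747 256.31099316]
rack 1.7
bottle 2.3
beaker 2.2
jar 1.8
```

View pics/c10.png

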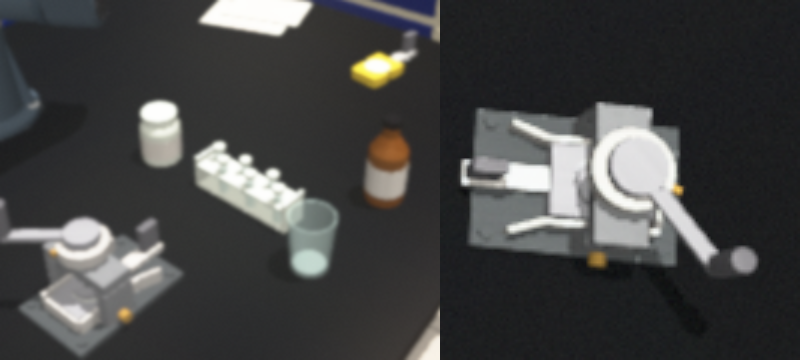

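```bash
python3 -c "
from station import r
print(r.hand_in())"
```

```text
the job is handed in; nothing more can be done
None
```

I pushed the cassette into the press, turned the lever to its first click, let go, and handed the job in at about 20 s of the 64 s allowed. The hand-in gives no verdict.

- **Cassette:** I lifted it by its tab over the rack, set it down at the mouth and slid it in. The push force was 6–9 N on the way in, dropped to about zero, then built up again against the back stop. Afterwards the neck end stood 12.9 mm behind the plate's edge, against 13 mm expected at home. In the last picture the cassette still sits in the press.
- **Lever:** I gripped the knob and swung it about 1.24 rad clockwise until the turning moment at the hub reversed, which I took as the click, and opened the fingers there. The lever then slid on by itself about 0.20 rad (some 21 mm, against the roughly 35 mm given), so I think it rests in the first notch. I could not read the clutch angle directly.
- **Force reading that disagreed:** The sideways force at the knob only showed about 4 N before the click, not the 10 N described. Gripping the knob and turning with it put part of the load into the wrist moment, so I judged the click from the moment instead.
- **Bystanders:** Comparing the first and last top pictures, the rack, bottle, beaker and jar had not moved. The robot was clear of everything at hand-in.

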